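Hang the lift-off door on the pump enclosure

TASK

Put the aluminium lift-off door back on the blue pump enclosure: lift it out of its stand by its red grip, hold it standing open, square to the enclosure's front, and lower it gently until both hinge sockets are fully home on the two brass pintles; then swing it shut flat against the frame and let go. The hinge strip may have been set anywhere along its slots, so feel for the pintles rather than forcing the door down, and leave the grey cover in its stand and the other things on the table where they are.

Things in the scene. Friction and masses are not known exactly. Their poses are not given: they have to be found in the camera images.
- door_grip (a point): Centre of the red grip of the loose aluminium door, the place to hold it: a flat tab 52 mm long (along x), 12 thick (y), 45 tall on the panel's top edge, reaching 20 mm above this point. Axes: x along the door from hinge side to free edge, y through its thickness, z up. The hinge axis is at x = -60 mm from here; the panel spans x = -46 to +92 mm.
- door_axis (a point): Point on the door's hinge axis at the lower face of its lower socket, 60 mm from door_grip towards the hinge side and 139 mm below it; same axes. The two steel sockets are upright tubes on one axis, bore 13 mm, outside 21 mm, 20 mm tall, open at both ends; the upper one's lower face is 74 mm above this point.
- door: The loose door, 0.2 to 0.4 kg; panel 138 wide x 8 thick x 130 mm tall, top edge 25 mm below door_grip. Origin on its hinge axis at the height of the panel's lower edge (16 mm under door_axis), same axes. It starts upright in its grey stand.
- stand: Fixed grey slotted stand that holds the door at the start; origin on the table under its middle. The slot runs along its y, 13 mm wide, floor 10 mm above the table, cheeks to 50 mm above the table: the panel lifts straight up out of it.
- cover: Grey cover with a black grip in a second stand of the same kind, same size as the door but without sockets, to be left alone; origin at its lower edge, 83 mm from the panel's middle; x along the panel, z up.
- hinge_mid (a point): Fixed point of the enclosure: where the pintle axis is when the hinge strip sits in the middle of its slots, at the lower pintle's shoulder, 36 mm above the table. x along the enclosure's front, y from the front inwards, z up. The strip with both pintles is clamped anywhere from -24 to +24 mm along x from here: not measured, but it can be seen and felt; exact in y; it does not yield.
- shoulder_top (a point): Like hinge_mid, but at the upper pintle's shoulder, 74 mm higher; its bracket reaches 8 mm below and 10 mm around the axis, so the lower socket must come in under it, from the front or the +x side, both free of obstacles. Brass pintles: 10 mm thick, 18 tall, 1 mm chamfer. Tips meet sockets with door_axis 18 mm above hinge_mid; home, sockets on shoulders, is level with it.
- enclosure: Blue pump enclosure, fixed, 145 mm tall; origin on the table 36 mm under hinge_mid, same axes; spans x = -210 to +40, y = +6 to +210 mm. The open door points along -y; shut, along -x: a clockwise quarter turn seen from above, to lie against the frame (face at y = +6 mm). The hinge turns freely with a little friction; the door stays where left.
- jar: The amber jar, lying or standing loose on the table, to be left alone; origin at its underside.
- beaker: The clear beaker, lying or standing loose on the table, to be left alone; origin at its underside.
- screwdriver: The screwdriver, lying or standing loose on the table, to be left alone; origin at its underside.
- wrench: The wrench, lying or standing loose on the table, to be left alone; origin at its underside.
Not all that is in view belongs to the job. What is meant by the door is not turquoise, and is the smaller of those in its own colour.

How it is judged:
On the way:
1. the door hangs on both pintles, fully home, while it still stands open by more than 40 degrees (horizontal distance between door_axis and hinge_mid below 0.03 m and y of door_axis in the frame of hinge_mid between -0.005 and 0.005 m and z of door_axis in the frame of hinge_mid between -0.004 and 0.004 m and angle between door_grip's own z axis and vertical below 0.08 rad and angle between the x axis of door_grip and the x axis of hinge_mid, either way round above 0.7 rad), for 0.2 s.
At the end, for the whole second after the job is handed in: The door hangs fully home on both pintles (door_axis within 4 mm of the height of hinge_mid, within 30 mm of it in plan and within 5 mm of it in y), upright within 0.08 rad, and is shut: its x axis within 0.10 rad of the front, on the opening's side; released and at rest (horizontal distance between door_axis and hinge_mid below 0.03 m and y of door_axis in the frame of hinge_mid between -0.005 and 0.005 m and z of door_axis in the frame of hinge_mid between -0.004 and 0.004 m and angle between door_grip's own z axis and vertical below 0.08 rad and angle between the x axis of door_grip and the x axis of hinge_mid, either way round below 0.1 rad and x of door_grip in the frame of hinge_mid below -0.03 m); the robot touches nothing.
It fails at once if the door pressed or struck against the enclosure, pintles or hinge strip with more than 30 N (contact force between door and enclosure above 30 N).
It fails at once if the grey cover moved by more than 20 mm (distance of cover from where it was at the start of the episode above 0.02 m).
It fails at once if another thing on the table moved by more than 30 mm (distance of any of jar, beaker, screwdriver, wrench from where it was at the start of the episode above 0.03 m).
It also fails if it takes over 72 s, if anything falls off the work surface, if the arm or the gripper's body presses on something with over 40 N, if the wrist force passes 120 N, or if a joint passes its speed limit or range.

ROBOT

A 7-joint arm with a two-finger parallel gripper is mounted at the origin on the work surface. World frame = base frame: x ahead of the robot, y to its left, z up, the work surface at z = 0. Lengths are in m, angles in rad, forces in N, time in s.
With the tool pointing down it reaches from about 0.425 to 0.875 m from the base axis. Payload 4.7 kg.
Tool frame: the origin (TCP) lies midway between the tips of the shut fingers; the grasp point (between the pads) lies 19 mm behind it; x points along the fingers, z is the direction in which the jaws open and shut, and the axes are right-handed (so a half turn about x gives the same grasp; the last joint's range is limited). The gripper opens to 87 mm and grips with 3 to 60 N. Pads are 19 mm wide; open, the fingers measure 117 mm over their backs; the gripper's body (75 mm by 190 mm) begins 51 mm behind the grasp point.
Start: joints at [1.339, 0.321, -0.07, 1.45, 0.023, 1.371, -0.057], TCP at [0.158, -0.63, 0.223] pointing down, gripper open.
Joint ranges: [-2.86, 2.86], [-0.3, 2.09], [-1.38, 1.24], [0.06, 2.45], [-1.56, 4.7], [0.09, 2.05], [-2.69, 2.69]. Speed limits (rad/s): [2.57, 2.57, 3.14, 3.14, 3.14, 3.14, 3.14].

INTERFACE

Orientations are given as a rotation vector (axis times angle).
In Python, from bench import ctrl gives the robot as it stands.
- The arm moves only by the shell command python3 -m pendant 'ROWS' [OPENING] [FORCE]. ROWS is JSON, a list of rows, each an object with "travel": the shift along the tool's x, y, z in m, a list of three; "twist": the turn about the tool's x in rad. In form: [{"travel": [x, y, z], "twist": twist}, ...]. A call has 1 to 10 rows; each row is the pose to reach, as a shift and turn from the pose measured when the call began, along the tool's axes at that moment; what a row does not reach only later rows make up. A row lasts 1/8 s, in which the tool goes at most 62.5 mm and 10.7 degrees, less where a joint would pass 70% of its speed; a pose out of reach is approached as far as the arm can. A call with a gripper value outside its range is refused whole. OPENING is the opening, from -1 (shut) to 1 (fully open), so that 0 is half open, set as the call begins (- or left out, the last holds). The fingers move at their own pace and stop on an object; FORCE is the grip in N (left out, the last holds). Time passes only in rows, so rows that repeat a pose let the fingers close. It gives the time, the measured TCP pose, the force and the opening at its end, in the units of the state.
- ctrl.get_state(): the state, without advancing time (a new reading comes with each control period).
- ctrl.get_image(name): name is "scene" or "side" or "wrist"; returns the picture (400x640x3 uint8, red, green, blue); there is no depth.
- ctrl.camera_model(name): a dict with "K" (3x3 intrinsics, pixels), "rvec" (rotation vector, rad) and "tvec" (3), from world to camera coordinates, as OpenCV has them; the wrist camera has in their place "T_tool_cam" (4x4, takes a point from camera to tool coordinates, whose origin is the TCP and whose axes are the tool frame's). Camera axes: x right, y down, z forward; pixel columns grow to the right and rows downward; lengths in m; the calibration is good to about 2 mm. A picture is of the moment at which its call begins: read the wrist's pose just before it. camera_model takes no time and is no camera call.
- ctrl.close_job(): hands the job in, once; it reports no verdict.
The state is a dict: "time": time; "joint_positions": joint angles; "qd": joint speeds; "joint_torque": joint torques, N m; "position": TCP position; "tool_rot": TCP orientation; "ft_force": force on the tool from outside, world axes, zero at the start; "torque": the same for the moment, N m; "grip_width": opening from 0.0 (shut) to 1.0 (fully open).
Only numpy, scipy, OpenCV 4.12 (cv2) and the standard library are available. Lean on these libraries where they do the work, as an engineer would, in place of code of your own. Each camera call takes 0.05 s, during which the arm holds its last target.

## Working session

There is one attempt and no reset: what is moved stays moved. The work goes in short steps, Python scripts to look and compute and a shell command to move; the robot and the scene stay as the last step left them, time stands still between calls to the robot, and variables do not carry over. Pictures are saved under pics/ and viewed, and the job is handed in when it is done.

```bash
ls; mkdir -p pics; python3 - <<'E'
from bench import ctrl
import cv2,json
print(ctrl.get_state())
for n in ("scene","side","wrist"):
    cv2.imwrite(f"pics/{n}0.png",ctrl.get_image(n)[:,:,::-1])
    print(n,ctrl.camera_model(n))
E
```

```text
pics
{'time': 0.0, 'joint_positions': array([ 1.33912247,  0.32182241, -0.07009404,  1.45170023,  0.02259396,
        1.37076178, -0.05688192]), 'qd': array([-8.58746528e-04, -1.52527775e-04, -4.66991953e-05, -4.50442478e-04,
       -5.64978315e-04, -2.83086004e-04,  1.68670139e-03]), 'joint_torque': array([ 7.38175856e-06, -4.91300368e+01, -4.04548701e-01, -3.12524021e+01,
       -6.41582161e-02,  4.39174077e-02,  1.63275818e-04]), 'position': array([ 0.15797425, -0.62993984,  0.22144928]), 'tool_rot': array([ 1.02737144,  1.31711003, -1.02553561]), 'ft_force': array([0.50650467, 0.14522045, 0.01732558]), 'torque': array([-0.02126266,  0.06295992, -0.00608195]), 'grip_width': 0.997384315580339}
scene {'K': array([[394.24989577,   0.        , 321.84820328],
       [  0.        , 394.24989577, 203.60845979],
       [  0.        ,   0.        ,   1.        ]]), 'rvec': array([ 0.65424761,  2.55048704, -1.26334089]), 'tvec': array([0.58752164, 0.00348604, 1.01725482])}
side {'K': array([[391.34464552,   0.        , 322.49864077],
       [  0.        , 391.34464552, 200.67358337],
       [  0.        ,   0.        ,   1.        ]]), 'rvec': array([ 2.0621733 , -0.42839568,  0.21933998]), 'tvec': array([-0.6038996 ,  0.16280439,  0.89327024])}
wrist {'K': array([[287.78726575,   0.        , 321.73019655],
       [  0.        , 287.78726575, 201.37899202],
       [  0.        ,   0.        ,   1.        ]]), 'T_tool_cam': array([[ 7.40578260e-04, -2.81626449e-01,  9.59523838e-01,
        -1.61750739e-01],
       [ 3.67120339e-04, -9.59523960e-01, -2.81626768e-01,
         7.71547620e-02],
       [ 9.99999658e-01,  5.60827378e-04, -6.07211787e-04,
         1.25385086e-03],
       [ 0.00000000e+00,  0.00000000e+00,  0.00000000e+00,
         1.00000000e+00]])}
```

View pics/scene0.png

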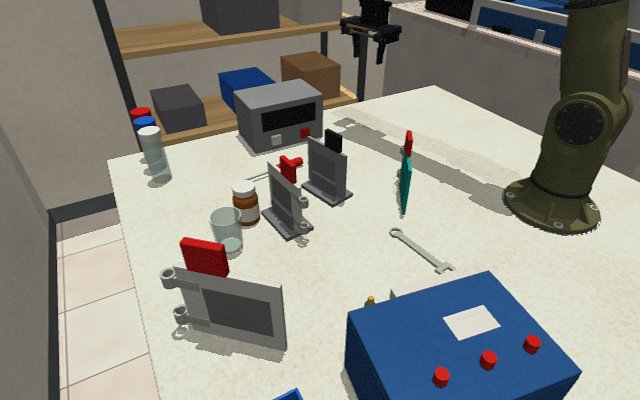

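View pics/side0.png

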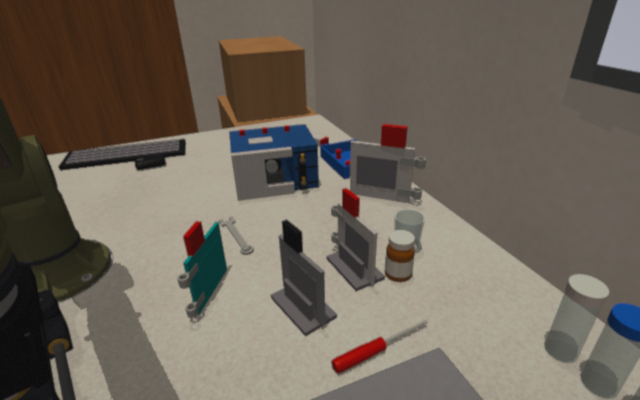

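View pics/wrist0.png

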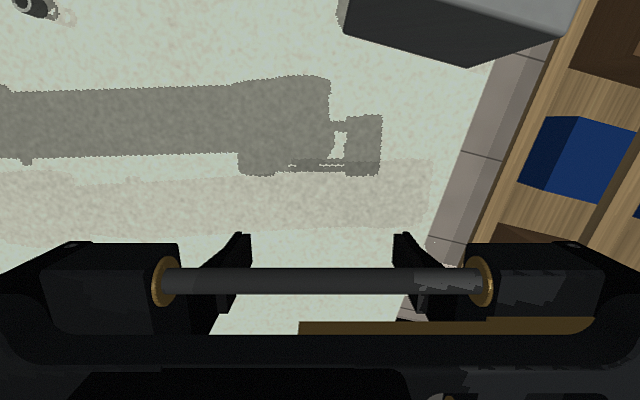

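The scene picture shows three red-gripped doors:
- Turquoise one at scene (406,170): ruled out by its colour.
- Large aluminium one standing free at (230,300): the bigger of the two in its colour.
- Small aluminium one in the slotted stand at (285,195): the smaller one, in its own stand. This is the one meant.

The cover with the black grip is at (327,165). The enclosure is at (450,330), with one brass pintle visible at (370,300). The wrist view shows only table.

I'll enlarge crops to confirm.

```bash
cat > h.py <<'E'
import numpy as np, cv2
from bench import ctrl
from scipy.spatial.transform import Rotation as R
def cam(n):
    m=ctrl.camera_model(n); K=np.array(m["K"])
    if n=="wrist":
        s=ctrl.get_state(); T=np.eye(4); T[:3,:3]=R.from_rotvec(s["tool_rot"]).as_matrix(); T[:3,3]=s["position"]
        W=T@np.array(m["T_tool_cam"]); return K,W[:3,:3],W[:3,3]
    Rw=R.from_rotvec(m["rvec"]).as_matrix(); return K,Rw.T,-Rw.T@np.array(m["tvec"])
def ray(c,uv):
    K,Rc,o=c; d=Rc@np.linalg.inv(K)@np.array([uv[0],uv[1],1.]); return o,d/np.linalg.norm(d)
def plane(c,uv,z):
    o,d=ray(c,uv); return o+d*(z-o[2])/d[2]
def tri(r1,r2):
    (a,d),(b,e)=r1,r2
    s=np.linalg.lstsq(np.stack([d,-e],1),b-a,rcond=None)[0]
    p,q=a+d*s[0],b+e*s[1]; return (p+q)/2,np.linalg.norm(p-q)
def proj(c,p):
    K,Rc,o=c; v=K@(Rc.T@(np.array(p)-o)); return v[:2]/v[2]
def crop(im,x,y,w,h,f,name):
    c=cv2.resize(im[y:y+h,x:x+w],None,fx=f,fy=f,interpolation=cv2.INTER_CUBIC)
    cv2.imwrite(name,c)
E
python3 - <<'E'
from h import *
a=cv2.imread("pics/scene0.png");b=cv2.imread("pics/side0.png")
crop(a,240,110,130,150,4,"pics/c1.png"); crop(b,210,110,220,150,3.6,"pics/c2.png")
crop(b,260,180,140,150,4,"pics/c3.png"); crop(a,330,250,160,150,4,"pics/c4.png")
for n in("scene","side"):print(cam(n)[2])
E
```

```text
[0.90356487 0.42457309 0.61911988]
[ 0.29951549 -0.87435113  0.57873335]
```

View pics/c1.png

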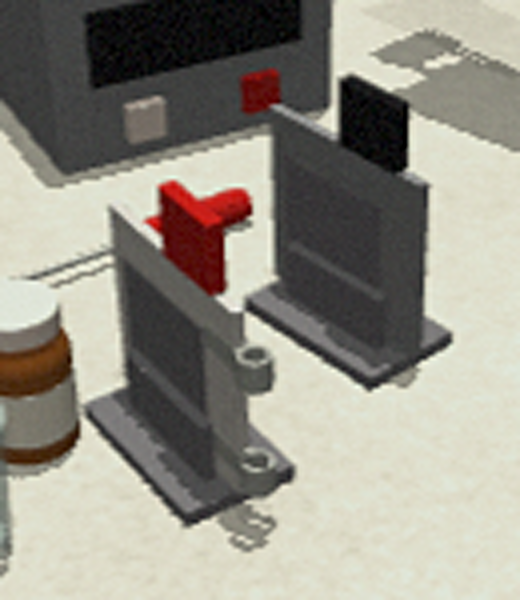

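View pics/c2.png

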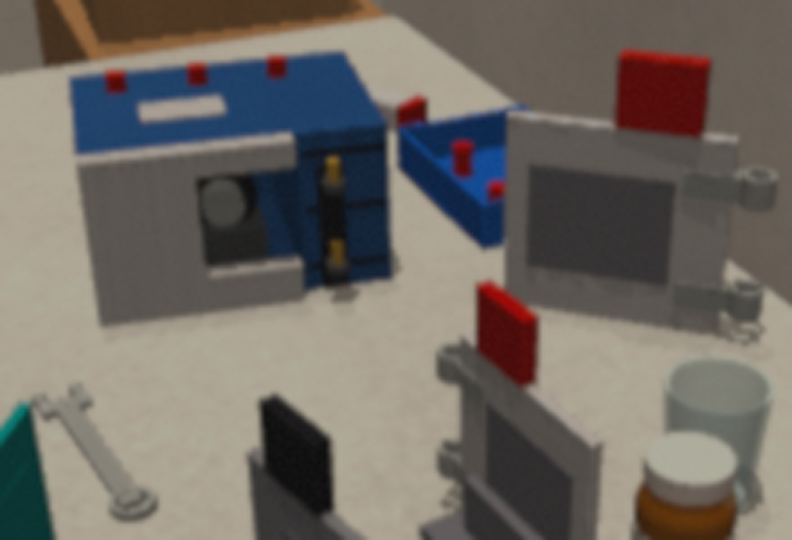

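View pics/c3.png

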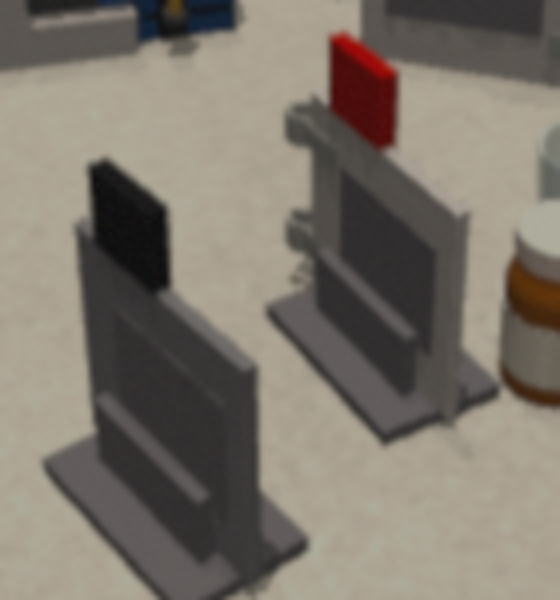

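View pics/c4.png

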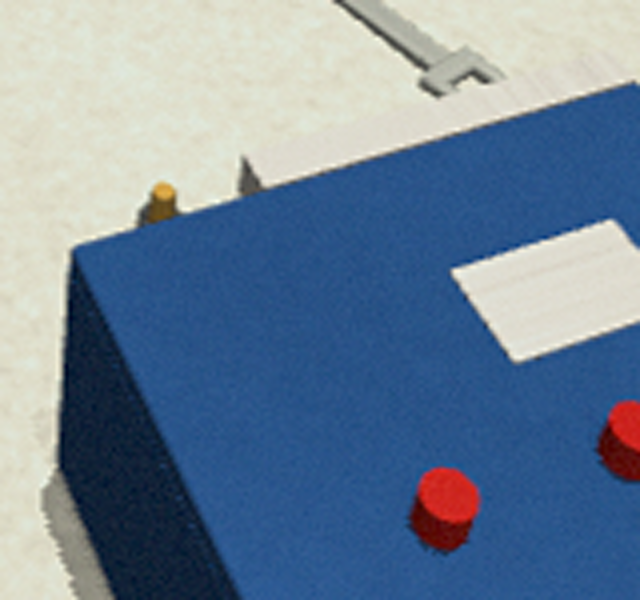

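Confirmed: the door in the stand at scene (285,195) has two sockets and a red grip, and is much smaller than the free-standing one. The brass pintles show at side (302,157) and (303,180), and the upper one also at scene (370.7,296.5).

Next I'll measure.

```bash
python3 - <<'E'
from h import *
A=cv2.imread("pics/scene0.png");B=cv2.imread("pics/side0.png")
ca,cb=cam("scene"),cam("side")
def P(n,u,v):
    p,e=tri(ray(ca,u),ray(cb,v));print(n,p.round(4),"gap",round(e*1e3,1));return p
c1=lambda x,y:(240+(x+.5)/4-.5,110+(y+.5)/4-.5)
c4=lambda x,y:(330+(x+.5)/4-.5,250+(y+.5)/4-.5)
c2=lambda x,y:(210+(x+.5)/3.6-.5,110+(y+.5)/3.6-.5)
c3=lambda x,y:(260+(x+.5)/4-.5,180+(y+.5)/4-.5)
tip=P("uppertip(z.128)",c4(163,187),c2(333,159))
# grip corners: top edge faces toward each cam
P("socket upper top",c1(255,353),c3(300,113))
P("grip top hinge end",c1(222,226),c3(334,38))
P("grip top free end",c1(164,184),c3(393,74))
def red(I,x0,y0,x1,y1):
    h=cv2.cvtColor(I,cv2.COLOR_BGR2HSV);m=((h[...,0]<8)|(h[...,0]>172))&(h[...,1]>150)&(h[...,2]>60)
    k=np.zeros_like(m);k[y0:y1,x0:x1]=1;m&=k
    n,l,s,c=cv2.connectedComponentsWithStats(m.astype(np.uint8));i=1+s[1:,4].argmax();return s[i],c[i]
ra=red(A,276,150,299,186);rb=red(B,335,180,365,220);print(ra,rb)
P("grip cen(blob)",ra[1],rb[1])
# enclosure top edge front-left corner etc
print("panel top hinge",P("ptop hinge",c1(240,318),c3(315,98)))
P("ptop free",c1(113,208),c3(465,213))
for n,u in(("corner +x front",c4(75,247)),("top front right end",c4(636,84)),):print(n,plane(ca,u,.145).round(4))
for n,u in(("side: frontx",c2(386,128)),("side top back right",c2(347,54)),("side top back left",c2(71,78)),("side frame top left",c2(76,160)),("frame top right",c2(295,136)),("front +x",c2(303,138))):print(n,plane(cb,u,.145).round(4))
for n,u in(("side base +x",c2(390,276)),("frame base left",c2(104,325)),("frame base right",c2(303,298))):print(n,plane(cb,u,0).round(4))
for n,u in(("lower pintle tip side",c2(336,241)),):print(n,plane(cb,u,.054).round(4))
print("stand corners scene z~0.008");
for u in((86,410),(190,523),(294,472)):print(plane(ca,c1(*u),.01).round(4))
for u in((268,312),(387,440),(497,392)):print(plane(cb,c3(*u),.01).round(4))
E
```

```text
uppertip(z.128) [0.6417 0.1085 0.1298] gap 2.7
socket upper top [ 0.6109 -0.1865  0.1193] gap 3.4
grip top hinge end [ 0.6144 -0.2182  0.1823] gap 0.4
grip top free end [ 0.6241 -0.2686  0.1844] gap 1.0
(array([277, 155,  22,  29, 370], dtype=int32), array([288.53243243, 167.78378378])) (array([343, 189,  16,  28, 330], dtype=int32), array([350.22727273, 202.01818182]))
grip cen(blob) [ 0.618  -0.2454  0.1644] gap 0.5
ptop hinge [ 0.6137 -0.1991  0.1353] gap 2.2
panel top hinge [ 0.61370944 -0.1990734   0.13525452]
ptop free [ 0.6317 -0.3324  0.1376] gap 0.5
corner +x front [0.695  0.1253 0.145 ]
top front right end [0.4531 0.1666 0.145 ]
side: frontx [0.6898 0.1168 0.145 ]
side top back right [0.7246 0.2976 0.145 ]
side top back left [0.4803 0.3462 0.145 ]
side frame top left [0.4475 0.1605 0.145 ]
frame top right [0.6176 0.1327 0.145 ]
front +x [0.6221 0.126  0.145 ]
side base +x [0.6961 0.1333 0.    ]
frame base left [0.4493 0.1535 0.    ]
frame base right [0.614  0.1278 0.    ]
lower pintle tip side [0.6417 0.115  0.054 ]
stand corners scene z~0.008
[ 0.6673 -0.3182  0.01  ]
[ 0.654  -0.1935  0.01  ]
[ 0.5816 -0.2042  0.01  ]
[ 0.5752 -0.2155  0.01  ]
[ 0.5896 -0.3375  0.01  ]
[ 0.6603 -0.3286  0.01  ]
```

```bash
python3 - <<'E'
from h import *
s=ctrl.get_state();M=R.from_rotvec(s["tool_rot"]).as_matrix();print(M.round(3));print(s["joint_positions"])
ca,cb=cam("scene"),cam("side")
c1=lambda x,y:(240+(x+.5)/4-.5,110+(y+.5)/4-.5)
c3=lambda x,y:(260+(x+.5)/4-.5,180+(y+.5)/4-.5)
print("cover grip top",tri(ray(ca,c1(408,107)),ray(cb,c3(100,160))),tri(ray(ca,c1(343,77)),ray(cb,c3(165,205))))
for n,u,z in(("jar",(244,186),.09),("beaker",(226,212),.09),("bigdoor grip",(205,240),.2),("bigdoor base",(285,346),.0),("bigdoor sock",(168,272),.15),("knob1",(441,372),.15),("knob2",(488,356),.15),("knob3",(532,341),.15),("turq",(404,212),0)):print(n,plane(ca,u,z).round(3))
E
```

```text
[[-0.     0.97   0.243]
 [ 0.001  0.243 -0.97 ]
 [-1.    -0.    -0.002]]
[ 1.3390985   0.32166745 -0.07011612  1.45141368  0.02258535  1.37083967
 -0.05688861]
cover grip top (array([ 0.46349328, -0.28182381,  0.1841111 ]), np.float64(0.0015766631416908987)) (array([ 0.47845955, -0.33141149,  0.18553685]), np.float64(0.00021432162124790136))
jar [ 0.697 -0.332  0.09 ]
beaker [ 0.765 -0.257  0.09 ]
bigdoor grip [ 0.844 -0.063  0.2  ]
bigdoor base [0.768 0.043 0.   ]
bigdoor sock [ 0.91  -0.075  0.15 ]
knob1 [0.644 0.263 0.15 ]
knob2 [0.575 0.276 0.15 ]
knob3 [0.506 0.289 0.15 ]
turq [ 0.347 -0.158  0.   ]
```

```bash
python3 - <<'E'
from h import *
ca=cam("scene");cb=cam("side")
for u in((258,151),(324,134)):
  p=plane(ca,u,0);print("box base",p.round(3),"px at z .1 .15 .2",[proj(ca,p+[0,0,h]).round(0) for h in(.1,.15,.2)])
E
```

```text
box base [ 0.557 -0.623  0.   ] px at z .1 .15 .2 [array([255., 122.]), array([253., 106.]), array([251.,  89.])]
box base [ 0.319 -0.624  0.   ] px at z .1 .15 .2 [array([324., 106.]), array([324.,  91.]), array([324.,  75.])]
```

```bash
python3 -m pendant '[{"travel":[-0.03,0.04,-0.02],"twist":-0.1},{"travel":[-0.05,0.095,-0.045],"twist":-0.25},{"travel":[-0.06,0.15,-0.072],"twist":-0.4},{"travel":[-0.06,0.205,-0.1],"twist":-0.56},{"travel":[-0.06,0.26,-0.126],"twist":-0.72},{"travel":[-0.06,0.315,-0.152],"twist":-0.88},{"travel":[-0.06,0.37,-0.18],"twist":-1.04},{"travel":[-0.06,0.425,-0.206],"twist":-1.2},{"travel":[-0.05,0.48,-0.233],"twist":-1.35},{"travel":[-0.04,0.54,-0.262],"twist":-1.443}]' 1 20
cat > st.py <<'E'
from h import *
s=ctrl.get_state();M=R.from_rotvec(s["tool_rot"]).as_matrix()
print("t",s["time"],"pos",s["position"].round(4),"zhead",np.degrees(np.arctan2(M[1,2],M[0,2])).round(2),"F",s["ft_force"].round(1),"T",s["torque"].round(2),"w",round(s["grip_width"],3),"q",s["joint_positions"].round(2))
E
python3 st.py
```

```text
time: 1.4
position: [0.6154, -0.2467, 0.2624]
tool_rot: [-0.094, 1.569, 0.096]
ft_force: [0.7, -1.6, 0.8]
grip_width: 1.0
t 1.4 pos [ 0.6154 -0.2467  0.2624] zhead 6.92 F [ 0.7 -1.6  0.8] T [-0.06 -0.19  0.01] w 1.0 q [ 0.75  0.38 -0.55  1.34  0.2   1.47  0.33]
```

```bash
python3 - <<'E'
from h import *
c=cam("wrist");I=ctrl.get_image("wrist")[:,:,::-1].copy();cv2.imwrite("pics/w1.png",I)
h=cv2.cvtColor(I,cv2.COLOR_BGR2HSV);m=(((h[...,0]<8)|(h[...,0]>172))&(h[...,1]>150)&(h[...,2]>60)).astype(np.uint8)
cs,_=cv2.findContours(m,0,2)
for k in cs:
  if cv2.contourArea(k)>80:
    print(cv2.contourArea(k),cv2.boundingRect(k),[ (p,plane(c,p,.185).round(4)) for p in cv2.boxPoints(cv2.minAreaRect(k)).round(1).tolist()])
E
python3 st.py
```

```text
595.5 (228, 298, 51, 16) [([228.0, 298.0], array([ 0.5369, -0.3474,  0.185 ])), ([278.0, 298.0], array([ 0.5846, -0.3416,  0.185 ])), ([278.0, 313.0], array([ 0.5859, -0.3585,  0.185 ])), ([228.0, 313.0], array([ 0.5374, -0.3644,  0.185 ]))]
722.0 (320, 173, 13, 63) [([320.0, 235.0], array([ 0.6169, -0.272 ,  0.185 ])), ([320.0, 173.0], array([ 0.6101, -0.2161,  0.185 ])), ([332.0, 173.0], array([ 0.6202, -0.2149,  0.185 ])), ([332.0, 235.0], array([ 0.6275, -0.2707,  0.185 ]))]
109.5 (0, 116, 31, 9) [([-0.4000000059604645, 121.0], array([ 0.3506, -0.2052,  0.185 ])), ([0.20000000298023224, 114.5999984741211], array([ 0.352 , -0.2001,  0.185 ])), ([30.5, 117.80000305175781], array([ 0.3755, -0.1997,  0.185 ])), ([29.899999618530273, 124.0999984741211], array([ 0.3742, -0.2047,  0.185 ]))]
t 1.45 pos [ 0.621  -0.2361  0.2599] zhead 7.74 F [ 2.9  7.7 -0.6] T [ 0.46 -0.32 -0.01] w 1.0 q [ 0.74  0.39 -0.56  1.34  0.19  1.47  0.33]
```

View pics/w1.png

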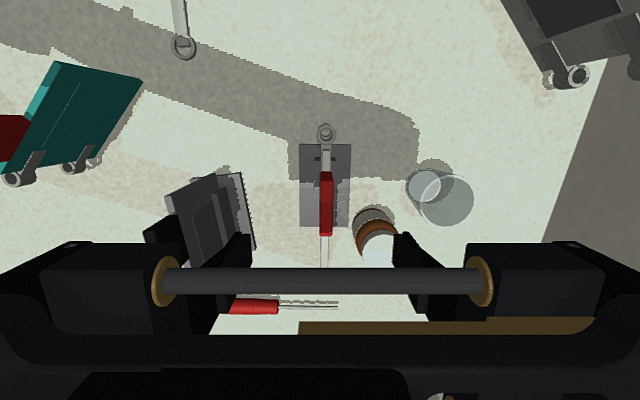

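The wrist view shows the red grip at (326,204), lined up with the jaws, with the sockets at (325,133). The jar at (375,235) and the beaker at (445,195) both sit below finger height. I'll settle the arm and then correct.

```bash
python3 -m pendant '[{"travel":[0.0,0.0,0.0],"twist":0},{"travel":[0.0,0.0,0.0],"twist":0}]' | head -2; python3 - <<'E'
from h import *
c=cam("wrist");s=ctrl.get_state();I=ctrl.get_image("wrist")[:,:,::-1].copy();cv2.imwrite("pics/w2.png",I)
h=cv2.cvtColor(I,cv2.COLOR_BGR2HSV);m=(((h[...,0]<8)|(h[...,0]>172))&(h[...,1]>150)&(h[...,2]>60)).astype(np.uint8);m[:,:290]=0;m[:,360:]=0;m[260:]=0
cs,_=cv2.findContours(m,0,2);k=max(cs,key=cv2.contourArea)
b=cv2.boxPoints(cv2.minAreaRect(k));print(b);W=np.array([plane(c,p,.185) for p in b]);print(W.round(4),W.mean(0))
crop(I,280,110,100,150,4,"pics/w2c.png")
M=R.from_rotvec(s["tool_rot"]).as_matrix();print(M.T@(np.array([.6187,-.2445,.149])-s["position"]))
E
python3 st.py
```

```text
time: 1.7
position: [0.6205, -0.2364, 0.2595]
[[311.61627 246.96452]
 [313.2569  182.98094]
 [325.7871  183.30223]
 [324.14648 247.28581]]
[[ 0.6163 -0.2721  0.185 ]
 [ 0.6103 -0.2138  0.185 ]
 [ 0.6208 -0.2127  0.185 ]
 [ 0.6275 -0.2709  0.185 ]] [ 0.6187129  -0.24238169  0.185     ]
[ 0.11045648 -0.0088873  -0.00310606]
t 1.75 pos [ 0.62   -0.2377  0.2599] zhead 7.61 F [-0.  -0.6  0.6] T [-0.07 -0.14  0.03] w 0.996 q [ 0.74  0.39 -0.55  1.34  0.19  1.47  0.33]
```

View pics/w2c.png

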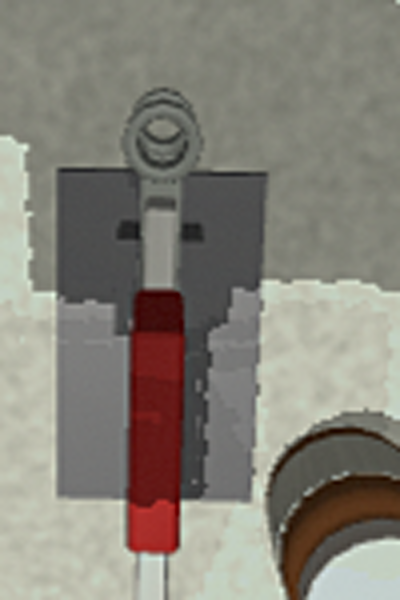

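```bash
python3 -m pendant '[{"travel":[0.02,-0.006,-0.002],"twist":0.024},{"travel":[0.05,-0.008,-0.002],"twist":0.024},{"travel":[0.08,-0.008,-0.002],"twist":0.024},{"travel":[0.1,-0.008,-0.002],"twist":0.024},{"travel":[0.11,-0.008,-0.002],"twist":0.024},{"travel":[0.11,-0.008,-0.002],"twist":0.024}]' 1; python3 st.py
```

```text
time: 2.5
position: [0.6189, -0.2453, 0.1495]
tool_rot: [-0.078, 1.568, 0.092]
ft_force: [0.7, -0.3, 0.5]
grip_width: 1.0
t 2.5 pos [ 0.6189 -0.2453  0.1495] zhead 6.19 F [ 0.7 -0.3  0.5] T [-0.08 -0.12  0.02] w 1.0 q [ 0.74  0.45 -0.53  1.48  0.22  1.27  0.29]
```

```bash
python3 -m pendant '[{"travel":[0,0,0],"twist":0},{"travel":[0,0,0],"twist":0},{"travel":[0,0,0],"twist":0},{"travel":[0,0,0],"twist":0},{"travel":[0,0,0],"twist":0},{"travel":[0,0,0],"twist":0}]' -1 35; python3 st.py; python3 - <<'E'
from h import *
I=ctrl.get_image("wrist")[:,:,::-1].copy();cv2.imwrite("pics/w3.png",I)
E
```

```text
time: 3.25
position: [0.6189, -0.2453, 0.1495]
tool_rot: [-0.078, 1.568, 0.092]
ft_force: [-0.5, -0.5, -0.5]
grip_width: 0.407
t 3.25 pos [ 0.6189 -0.2453  0.1495] zhead 6.19 F [-0.5 -0.5 -0.5] T [-0.04 -0.13 -0.04] w 0.407 q [ 0.74  0.45 -0.53  1.48  0.22  1.27  0.29]
```

View pics/w3.png

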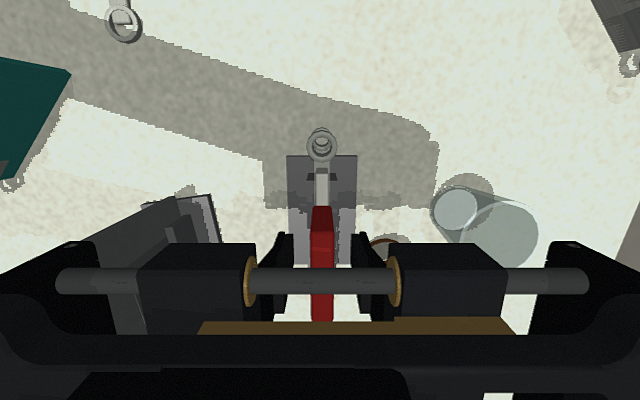

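The fingers are still closing slowly, with the tab at column 321 in the middle between them. I'll wait for the grip.

```bash
python3 -m pendant '[{"travel":[0,0,0],"twist":0},{"travel":[0,0,0],"twist":0},{"travel":[0,0,0],"twist":0},{"travel":[0,0,0],"twist":0},{"travel":[0,0,0],"twist":0},{"travel":[0,0,0],"twist":0}]' -1 35; python3 st.py
```

```text
time: 4.05
position: [0.6189, -0.2453, 0.1494]
tool_rot: [-0.078, 1.568, 0.092]
ft_force: [-0.1, -0.4, 1.4]
grip_width: 0.135
t 4.05 pos [ 0.6189 -0.2453  0.1494] zhead 6.2 F [-0.1 -0.4  1.4] T [-0.06 -0.06  0.  ] w 0.135 q [ 0.74  0.45 -0.53  1.48  0.22  1.27  0.29]
```

```bash
python3 -m pendant '[{"travel":[-0.005,0,0],"twist":0},{"travel":[-0.015,0,0],"twist":0},{"travel":[-0.03,0,0],"twist":0},{"travel":[-0.045,0,0],"twist":0},{"travel":[-0.06,0,0],"twist":0},{"travel":[-0.06,0,0],"twist":0},{"travel":[-0.06,0,0],"twist":0}]'; python3 st.py;python3 - <<'E'
from h import *
for n in("wrist","side"): cv2.imwrite(f"pics/{n}4.png",ctrl.get_image(n)[:,:,::-1])
E
```

```text
time: 4.92
position: [0.6186, -0.2457, 0.2091]
tool_rot: [-0.078, 1.568, 0.092]
ft_force: [0.3, 0.4, -3.7]
grip_width: 0.134
t 4.925 pos [ 0.6186 -0.2457  0.2091] zhead 6.2 F [ 0.3  0.4 -3.7] T [-0.02 -0.09 -0.02] w 0.134 q [ 0.75  0.41 -0.54  1.41  0.2   1.38  0.31]
```

View pics/wrist4.png

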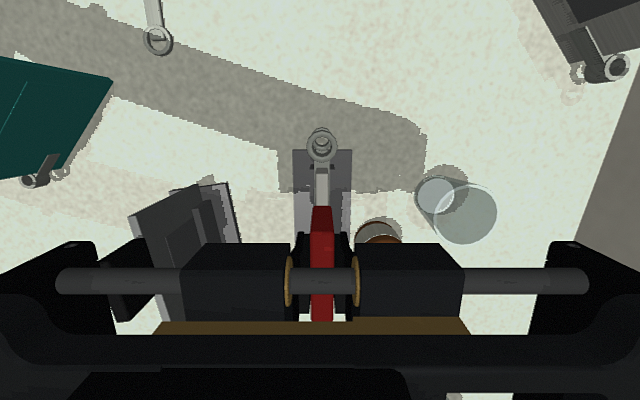

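View pics/side4.png

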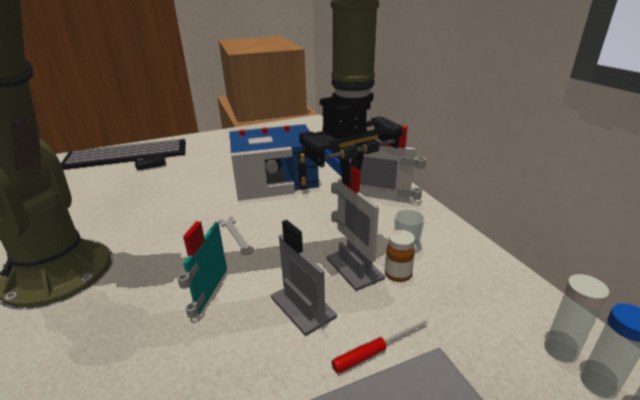

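```bash
python3 - <<'E'
from h import *
I=cv2.imread("pics/wrist4.png");crop(I,290,115,65,55,9,"pics/w4c.png")
E
```

```text
(no output)
```

View pics/w4c.png

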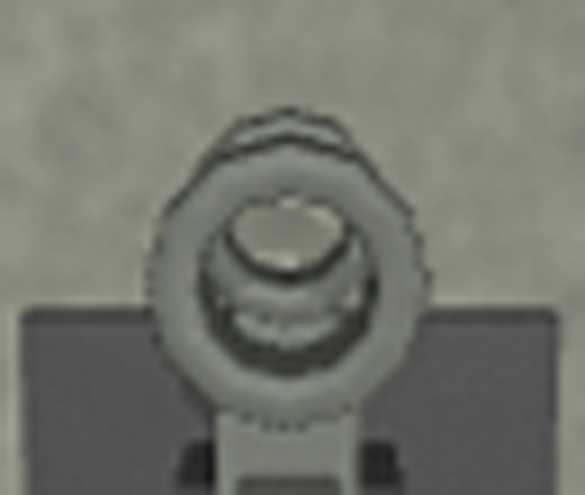

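```bash
python3 - <<'E'
from h import *
m=ctrl.camera_model("wrist");T=np.array(m["T_tool_cam"]);c=(m["K"],T[:3,:3],T[:3,3])
def px(u,x):
    o,d=ray(c,u);return o+d*(x-o[0])/d[0]
p=px((321.7,146),.0294);print("axis in tool",p.round(4))
print("lower socket top predicted px",proj(c,[.0294+.074,p[1],p[2]]),"lower bottom",proj(c,[.0294+.094,p[1],p[2]]))
E
```

```text
axis in tool [ 0.0294  0.058  -0.0001]
lower socket top predicted px [321.64536125 138.04112727] lower bottom [321.63537189 136.58604122]
```

The crop shows the upper socket centred at (321.7,146), with the lower one concentric behind it, so the door hangs vertical with its axis 58 mm along tool y. Next I'll move to about 70 mm in front of the hinge.

```bash
python3 -m pendant '[{"travel":[0,0.01,0.001],"twist":0.02},{"travel":[0,0.035,0.004],"twist":0.06},{"travel":[0,0.07,0.008],"twist":0.1},{"travel":[0,0.105,0.012],"twist":0.14},{"travel":[0,0.14,0.016],"twist":0.18},{"travel":[0.005,0.175,0.02],"twist":0.22},{"travel":[0.01,0.205,0.023],"twist":0.26},{"travel":[0.015,0.222,0.025],"twist":0.283},{"travel":[0.019,0.2285,0.0258],"twist":0.283},{"travel":[0.019,0.2285,0.0258],"twist":0.283}]'; python3 -m pendant '[{"travel":[0,0,0],"twist":0},{"travel":[0,0,0],"twist":0}]' >/dev/null;python3 st.py;python3 - <<'E'
from h import *
for n in("wrist","side"): cv2.imwrite(f"pics/{n}5.png",ctrl.get_image(n)[:,:,::-1])
E
python3 st.py
```

```text
time: 6.28
position: [0.6189, -0.0153, 0.1912]
tool_rot: [0.144, 1.569, -0.129]
ft_force: [0.3, -0.6, -2.3]
grip_width: 0.135
t 6.525 pos [ 0.6191 -0.0165  0.1913] zhead -10.06 F [ 0.3  0.7 -3.5] T [-0.   -0.11 -0.03] w 0.138 q [ 0.48  0.33 -0.6   1.56  0.18  1.31 -0.32]
t 6.625 pos [ 0.619  -0.0161  0.1913] zhead -10.03 F [-0.1 -0.  -2.5] T [-0.09 -0.13 -0.01] w 0.136 q [ 0.48  0.33 -0.6   1.56  0.18  1.31 -0.32]
```

View pics/wrist5.png

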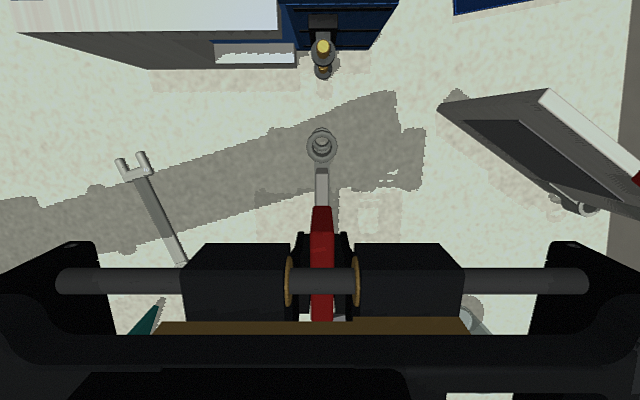

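View pics/side5.png

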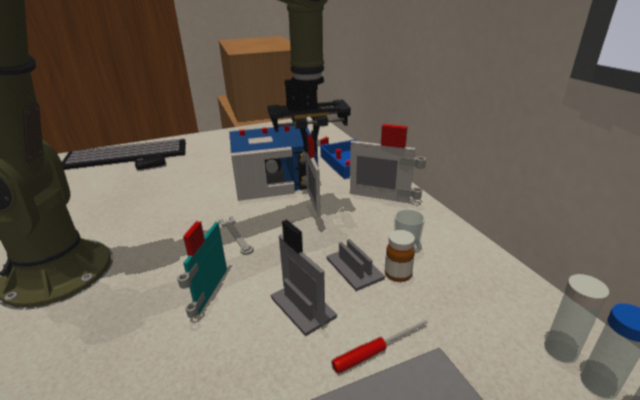

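```bash
python3 - <<'E'
from h import *
I=cv2.imread("pics/wrist5.png");crop(I,280,0,90,90,6.6,"pics/w5c.png")
crop(I,0,0,310,100,2.5,"pics/w5d.png");crop(I,290,115,65,55,9,"pics/w5e.png")
E
```

```text
(no output)
```

View pics/w5c.png

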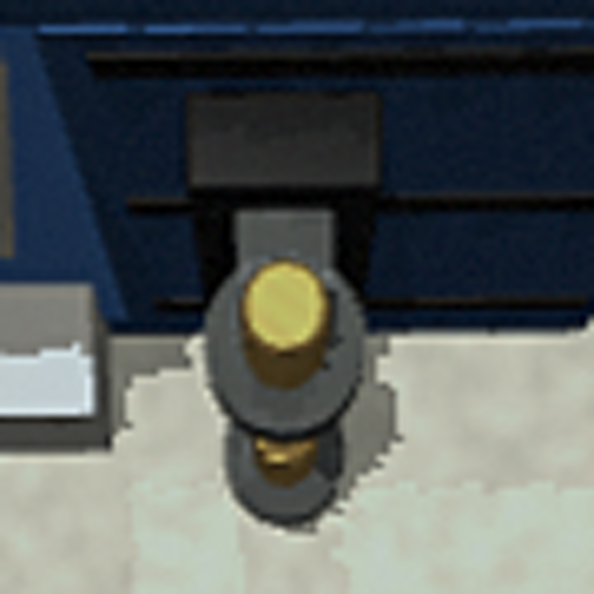

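View pics/w5d.png

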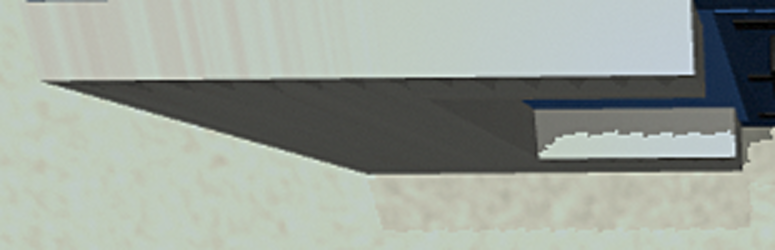

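View pics/w5e.png

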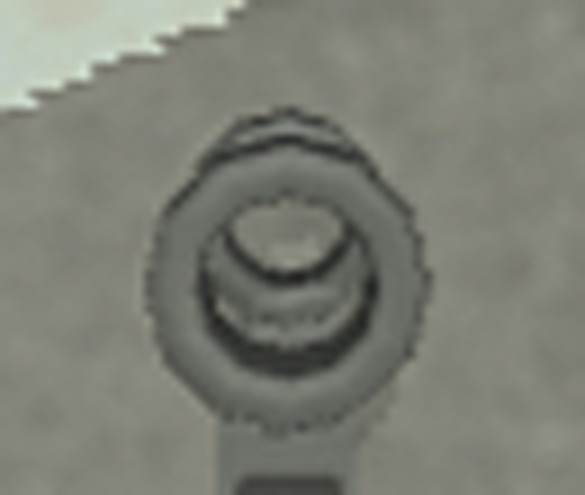

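```bash
python3 - <<'E'
from h import *
m=ctrl.camera_model("wrist");T=np.array(m["T_tool_cam"]);c=(m["K"],T[:3,:3],T[:3,3])
z0=.1913
def px(u,z):
    o,d=ray(c,u);return (o+d*(z0-z-o[0])/d[0])
f=lambda x,y:(280+(x+.5)/6.6-.5,(y+.5)/6.6-.5)
print("tip",px(f(286,304),.128).round(4))
print("upper disc",px(f(285,347),.110).round(4))
print("lower disc bottom edge",px(f(285,524),.036).round(4))
g=lambda x,y:((x+.5)/2.5-.5,(y+.5)/2.5-.5)
a,b=px(g(45,81),.145),px(g(693,74),.145);print("frame top",a.round(4),b.round(4),np.degrees(np.arctan2(b[1]-a[1],b[2]-a[2])))
a,b=px(g(367,174),.0),px(g(740,169),.0);print("frame bot",a.round(4),b.round(4),np.degrees(np.arctan2(b[1]-a[1],b[2]-a[2])))
h=lambda x,y:(290+(x+.5)/9-.5,115+(y+.5)/9-.5)
print("socket",px(h(290,283),z0-.0294).round(4))
E
```

```text
tip [0.0633 0.1244 0.001 ]
upper disc [0.0813 0.1238 0.001 ]
lower disc bottom edge [0.1553 0.1135 0.0013]
frame top [ 0.0463  0.1285 -0.1951] [ 0.0463  0.1302 -0.0285] 0.5772995572925093
frame bot [ 0.1913  0.1277 -0.1971] [ 0.1913  0.1298 -0.029 ] 0.7296269306961822
socket [0.0294 0.058  0.0003]
```

The pintle tip is at crop position (286,304). In tool axes it lies at y=124.2 mm, z=1.0 mm. The upper disc agrees, and the frame face is 6.3 mm behind it (6 expected). The socket axis is at y=58.0 mm, z=0.3 mm, and the front is turned 0.65° from the jaws. I'll move over the pintle at entry height.

```bash
python3 -m pendant '[{"travel":[0,0.01,0.0013],"twist":-0.011},{"travel":[0,0.02,0.0013],"twist":-0.011},{"travel":[0,0.03,0.0013],"twist":-0.011},{"travel":[0,0.04,0.0013],"twist":-0.011},{"travel":[0,0.05,0.0013],"twist":-0.011},{"travel":[0,0.058,0.0013],"twist":-0.011},{"travel":[0,0.064,0.0013],"twist":-0.011},{"travel":[0,0.0662,0.0013],"twist":-0.011},{"travel":[0,0.0662,0.0013],"twist":-0.011},{"travel":[0,0.0662,0.0013],"twist":-0.011}]'; python3 st.py;python3 - <<'E'
from h import *
I=ctrl.get_image("wrist")[:,:,::-1].copy()
cv2.imwrite("pics/wrist6.png",I);crop(I,280,100,90,90,6.6,"pics/w6c.png")
E
python3 st.py
```

```text
time: 7.88
position: [0.6319, 0.0483, 0.1919]
tool_rot: [0.136, 1.569, -0.123]
ft_force: [-0.2, -0.2, -2.6]
grip_width: 0.135
t 7.875 pos [0.6319 0.0483 0.1919] zhead -9.44 F [-0.2 -0.2 -2.6] T [ 0.02 -0.09  0.  ] w 0.135 q [ 0.38  0.37 -0.63  1.52  0.21  1.33 -0.43]
t 7.925 pos [0.6319 0.0483 0.1919] zhead -9.45 F [-0.   0.2 -2.7] T [-0.03 -0.08  0.03] w 0.134 q [ 0.38  0.37 -0.63  1.52  0.21  1.33 -0.43]
```

View pics/wrist6.png

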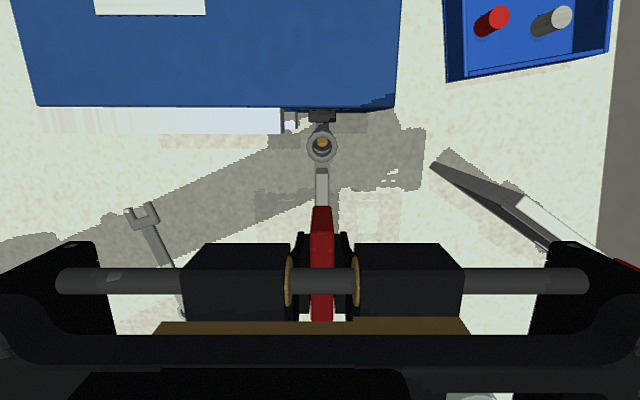

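View pics/w6c.png

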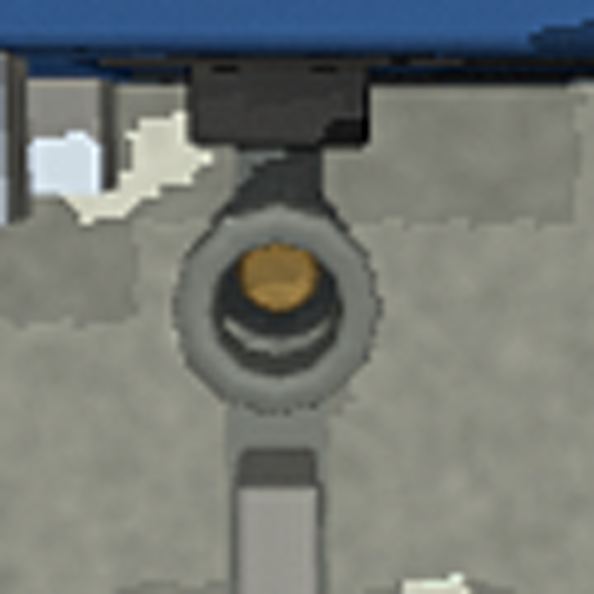

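```bash
python3 - <<'E'
from h import *
m=ctrl.camera_model("wrist");T=np.array(m["T_tool_cam"]);c=(m["K"],T[:3,:3],T[:3,3])
f=lambda x,y:(280+(x+.5)/6.6-.5,100+(y+.5)/6.6-.5)
def px(u,x):
    o,d=ray(c,u);return (o+d*(x-o[0])/d[0])
print("socket",px(f(277,308),.0294),"tip",px(f(280,273),.0639))
p=proj(c,[.0639,.058,0.0]);print("pred tip px in crop",(p-[280,100]+.5)*6.6-.5)
E
```

```text
socket [2.94000000e-02 5.78396475e-02 9.46204150e-05] tip [0.0639     0.0585436  0.00044065]
pred tip px in crop [276.2214005  277.74349745]
```

The pintle shows inside the bore, 0.7 mm and 0.35 mm off the socket centre, against a 1.5 mm clearance. I'll nudge and lower.

```bash
python3 -m pendant '[{"travel":[0.003,0.0005,0.0003],"twist":0},{"travel":[0.006,0.0005,0.0003],"twist":0},{"travel":[0.009,0.0005,0.0003],"twist":0},{"travel":[0.011,0.0005,0.0003],"twist":0},{"travel":[0.0125,0.0005,0.0003],"twist":0},{"travel":[0.014,0.0005,0.0003],"twist":0},{"travel":[0.0155,0.0005,0.0003],"twist":0},{"travel":[0.017,0.0005,0.0003],"twist":0}]'; python3 st.py
```

```text
time: 8.93
position: [0.6322, 0.0489, 0.1748]
tool_rot: [0.136, 1.569, -0.123]
ft_force: [-0.2, 0.4, -2.1]
grip_width: 0.13
t 8.925 pos [0.6322 0.0489 0.1748] zhead -9.44 F [-0.2  0.4 -2.1] T [ 0.01 -0.15  0.03] w 0.13 q [ 0.38  0.38 -0.62  1.54  0.22  1.3  -0.44]
```

No contact force, and the sockets are about 2.6 mm over the tips. Continuing slowly.

```bash
python3 -m pendant '[{"travel":[0.002,0,0],"twist":0},{"travel":[0.004,0,0],"twist":0},{"travel":[0.006,0,0],"twist":0},{"travel":[0.008,0,0],"twist":0}]'; python3 st.py; python3 -m pendant '[{"travel":[0.0015,0,0],"twist":0},{"travel":[0.003,0,0],"twist":0},{"travel":[0.0045,0,0],"twist":0}]'; python3 st.py;python3 - <<'E'
from h import *
I=ctrl.get_image("wrist")[:,:,::-1].copy()
cv2.imwrite("pics/wrist7.png",I);crop(I,280,100,90,90,6.6,"pics/w7c.png")
E
```

```text
time: 9.43
position: [0.6322, 0.0489, 0.1666]
tool_rot: [0.136, 1.569, -0.123]
ft_force: [0.1, 0.4, -3.3]
grip_width: 0.133
t 9.425 pos [0.6322 0.0489 0.1666] zhead -9.45 F [ 0.1  0.4 -3.3] T [-0.03 -0.09  0.04] w 0.133 q [ 0.37  0.38 -0.62  1.55  0.22  1.28 -0.44]
time: 9.8
position: [0.6322, 0.049, 0.1621]
tool_rot: [0.136, 1.569, -0.123]
ft_force: [0.0, -0.2, -2.6]
grip_width: 0.135
t 9.8 pos [0.6322 0.049  0.1621] zhead -9.45 F [ 0.  -0.2 -2.6] T [ 0.   -0.07  0.05] w 0.135 q [ 0.37  0.39 -0.62  1.55  0.22  1.27 -0.44]
```

View pics/w7c.png

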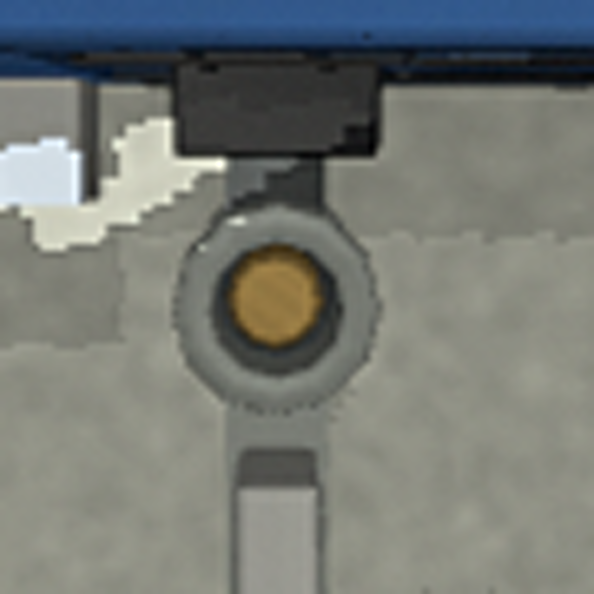

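The pintle is well inside and near the bore centre, at crop position (277,298) against a bore centre of (277,308). I'll lower the last 3 mm or so in fine steps until the force rises.

```bash
python3 -m pendant '[{"travel":[0.001,0,0],"twist":0},{"travel":[0.002,0,0],"twist":0}]' >/dev/null; python3 st.py; python3 -m pendant '[{"travel":[0.0005,0,0],"twist":0},{"travel":[0.001,0,0],"twist":0}]'>/dev/null; python3 st.py
```

```text
t 10.1 pos [0.6321 0.049  0.1598] zhead -9.45 F [-0.5 -0.3 -1.3] T [ 0.01 -0.07 -0.  ] w 0.134 q [ 0.37  0.39 -0.62  1.56  0.22  1.27 -0.44]
t 10.35 pos [0.6322 0.0488 0.1593] zhead -9.45 F [-1.3 -0.5  1.3] T [-0.05  0.23  0.07] w 0.139 q [ 0.37  0.39 -0.62  1.56  0.22  1.27 -0.44]
```

The force went from -2.7 N to +1.3 N at the expected home height (TCP z 0.1593, expected 0.1594). I'll open the gripper to let the door settle and look.

```bash
python3 -m pendant '[{"travel":[0,0,0],"twist":0},{"travel":[0,0,0],"twist":0},{"travel":[0,0,0],"twist":0},{"travel":[0,0,0],"twist":0}]' -0.3; python3 st.py;python3 - <<'E'
from h import *
I=ctrl.get_image("wrist")[:,:,::-1].copy()
cv2.imwrite("pics/wrist8.png",I);S=ctrl.get_image("side")[:,:,::-1].copy();cv2.imwrite("pics/side8.png",S);crop(S,220,90,150,140,5,"pics/s8c.png")
E
```

```text
time: 10.85
position: [0.6323, 0.0489, 0.1594]
tool_rot: [0.136, 1.569, -0.123]
ft_force: [0.1, 0.1, -0.8]
grip_width: 0.348
t 10.85 pos [0.6323 0.0489 0.1594] zhead -9.45 F [ 0.1  0.1 -0.8] T [-0.02 -0.12 -0.05] w 0.348 q [ 0.37  0.39 -0.62  1.56  0.22  1.27 -0.44]
```

View pics/wrist8.png

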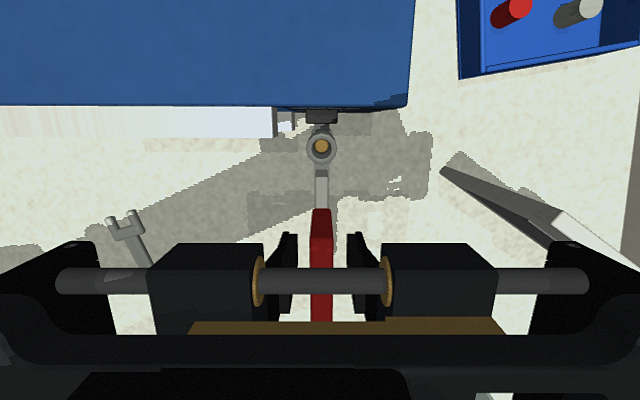

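View pics/s8c.png

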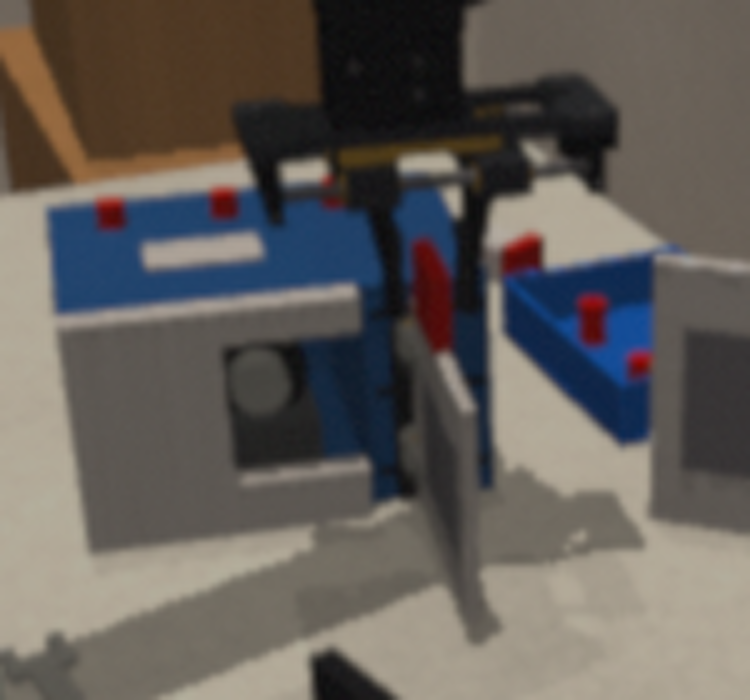

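The wrist view shows the pintle tip filling the bore centre at (321,146). The side crop shows the door upright and open, free between the fingers, so it is home and open. I'll swing it about the hinge with the jaws caging the tab loosely.

```bash
python3 -m pendant '[{"travel":[0,0.0003,-0.0058],"twist":0.1},{"travel":[0,0.0012,-0.0116],"twist":0.2},{"travel":[0,0.0026,-0.0173],"twist":0.3},{"travel":[0,0.0046,-0.0228],"twist":0.4},{"travel":[0,0.0072,-0.028],"twist":0.5},{"travel":[0,0.0102,-0.033],"twist":0.6},{"travel":[0,0.0138,-0.0377],"twist":0.7},{"travel":[0,0.0138,-0.0377],"twist":0.7}]'; python3 st.py;python3 - <<'E'
from h import *
I=ctrl.get_image("wrist")[:,:,::-1].copy();cv2.imwrite("pics/wrist9.png",I)
E
```

```text
time: 11.95
position: [0.5971, 0.0692, 0.1597]
tool_rot: [0.68, 1.468, -0.669]
ft_force: [0.5, 0.8, 0.4]
grip_width: 0.35
t 11.95 pos [0.5971 0.0692 0.1597] zhead -49.45 F [0.5 0.8 0.4] T [-0.01  0.    0.02] w 0.35 q [ 0.29  0.3  -0.53  1.64  0.15  1.24 -1.13]
```

View pics/wrist9.png

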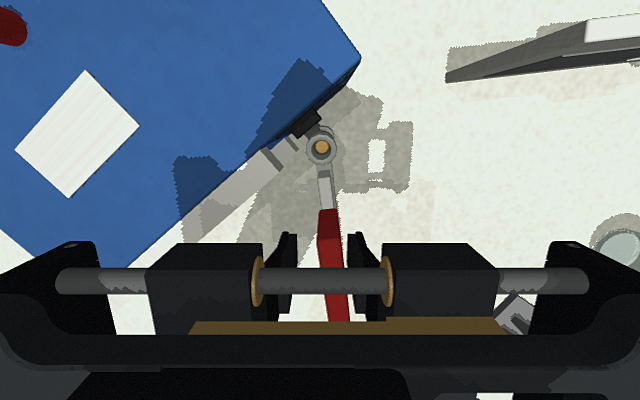

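The door follows, lagging about 5°. I'll continue to square.

```bash
python3 -m pendant '[{"travel":[0,0.0003,-0.0058],"twist":0.1},{"travel":[0,0.0012,-0.0116],"twist":0.2},{"travel":[0,0.0026,-0.0173],"twist":0.3},{"travel":[0,0.0046,-0.0228],"twist":0.4},{"travel":[0,0.0072,-0.028],"twist":0.5},{"travel":[0,0.0102,-0.033],"twist":0.6},{"travel":[0,0.0138,-0.0377],"twist":0.7},{"travel":[0,0.0177,-0.042],"twist":0.8},{"travel":[0,0.0209,-0.0448],"twist":0.873},{"travel":[0,0.0209,-0.0448],"twist":0.873}]'; python3 st.py;python3 - <<'E'
from h import *
I=ctrl.get_image("wrist")[:,:,::-1].copy();cv2.imwrite("pics/wrist10.png",I)
E
```

```text
time: 13.25
position: [0.5842, 0.1167, 0.16]
tool_rot: [1.333, 1.136, -1.325]
ft_force: [-0.3, 0.0, 0.3]
grip_width: 0.352
t 13.25 pos [0.5842 0.1167 0.16  ] zhead -99.3 F [-0.3  0.   0.3] T [ 0.03  0.03 -0.03] w 0.352 q [ 0.14  0.28 -0.45  1.66  0.12  1.23 -2.06]
```

View pics/wrist10.png

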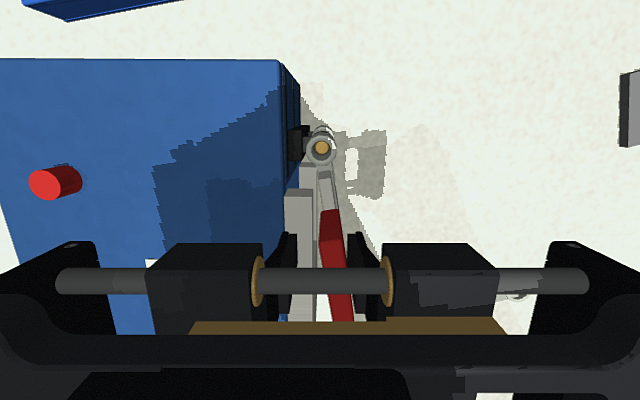

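The door lags by about 6°, with the tab at (335,265). I'll close the jaws lightly to bring it square, then open.

```bash
python3 -m pendant '[{"travel":[0,0,0],"twist":0},{"travel":[0,0,0],"twist":0},{"travel":[0,0,0],"twist":0},{"travel":[0,0,0],"twist":0},{"travel":[0,0,0],"twist":0},{"travel":[0,0,0],"twist":0},{"travel":[0,0,0],"twist":0}]' -1 5; python3 st.py;python3 - <<'E'
from h import *
I=ctrl.get_image("wrist")[:,:,::-1].copy();cv2.imwrite("pics/wrist11.png",I)
E
```

```text
time: 14.18
position: [0.5842, 0.1163, 0.1599]
tool_rot: [1.333, 1.136, -1.325]
ft_force: [0.6, -0.1, -1.6]
grip_width: 0.139
t 14.175 pos [0.5842 0.1163 0.1599] zhead -99.3 F [ 0.6 -0.1 -1.6] T [ 0.05 -0.16  0.01] w 0.139 q [ 0.14  0.28 -0.45  1.66  0.12  1.23 -2.06]
```

View pics/wrist11.png

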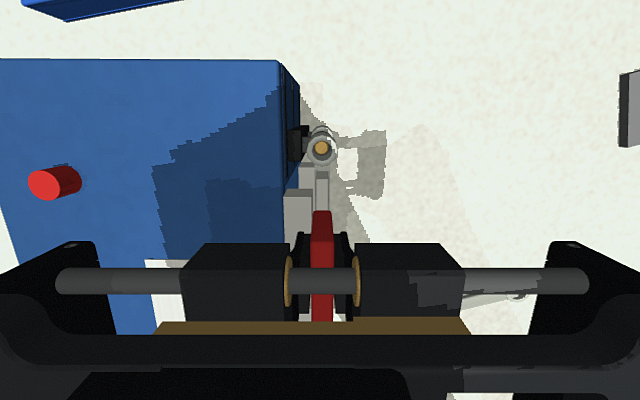

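```bash
python3 -m pendant '[{"travel":[0,0,0],"twist":0},{"travel":[0,0,0],"twist":0},{"travel":[0,0,0],"twist":0},{"travel":[0,0,0],"twist":0},{"travel":[0,0,0],"twist":0}]' -0.2|tail -1; python3 -m pendant '[{"travel":[-0.005,0,0],"twist":0},{"travel":[-0.015,0,0],"twist":0},{"travel":[-0.03,0,0],"twist":0},{"travel":[-0.05,0,0],"twist":0},{"travel":[-0.08,0,0],"twist":0},{"travel":[-0.11,0,0],"twist":0},{"travel":[-0.12,0,0],"twist":0},{"travel":[-0.12,0,0],"twist":0}]'; python3 st.py;python3 - <<'E'
from h import *
for n in("wrist","side","scene"):
  I=ctrl.get_image(n)[:,:,::-1].copy();cv2.imwrite(f"pics/{n}12.png",I)
  if n=="side":crop(I,220,90,150,140,5,"pics/s12c.png")
E
```

```text
grip_width: 0.396
time: 15.85
position: [0.5847, 0.1154, 0.2807]
tool_rot: [1.334, 1.135, -1.324]
ft_force: [0.3, 0.6, -0.1]
grip_width: 0.4
t 15.85 pos [0.5847 0.1154 0.2807] zhead -99.3 F [ 0.3  0.6 -0.1] T [0.07 0.07 0.03] w 0.4 q [ 0.15  0.21 -0.45  1.49  0.08  1.46 -2.04]
```

View pics/wrist12.png

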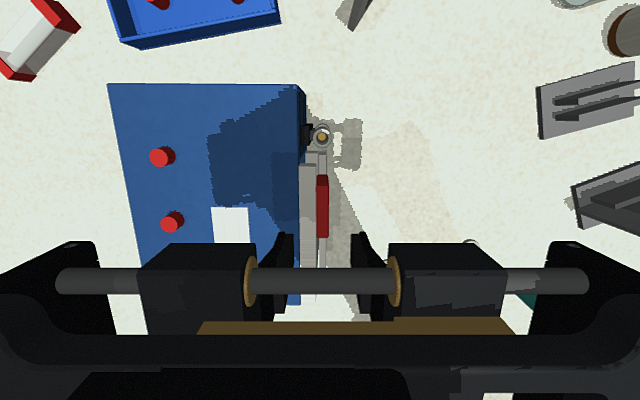

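View pics/s12c.png

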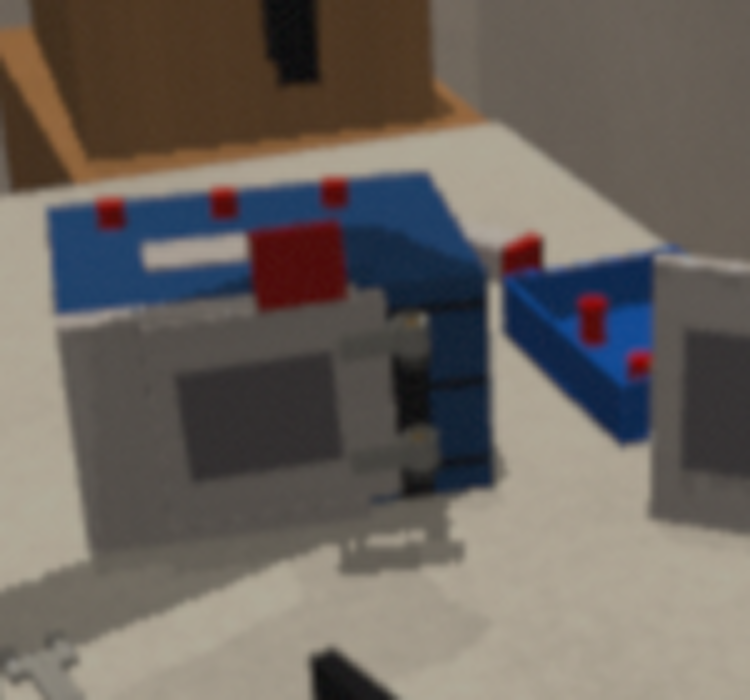

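View pics/scene12.png

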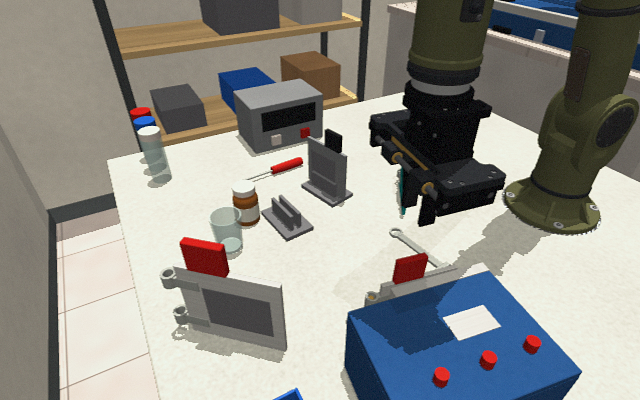

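The door is shut, with its sockets on both pintles at side crop (412,335) and (418,450). The cover, jar, beaker, screwdriver and wrench look unmoved. One numeric check of height and angle follows.

```bash
python3 - <<'E'
from h import *
c=cam("wrist");W=cv2.imread("pics/wrist12.png")
def red(I,x0,y0,x1,y1):
    h=cv2.cvtColor(I,cv2.COLOR_BGR2HSV);m=(((h[...,0]<8)|(h[...,0]>172))&(h[...,1]>150)&(h[...,2]>50)).astype(np.uint8)
    k=np.zeros_like(m);k[y0:y1,x0:x1]=1;m&=k
    q=max(cv2.findContours(m,0,2)[0],key=cv2.contourArea);return m,q
m,q=red(W,305,160,345,245);r=[]
for v in range(190,236): 
    x=np.where(m[v])[0]
    r.append(((x[0]+x[-1])/2,v))
P=np.array([plane(c,u,.195) for u in r]);f=np.polyfit(P[:,0],P[:,1],1);print("tab heading",np.degrees(np.arctan(f[0])),"front ~ -9.45")
A=cv2.imread("pics/scene12.png");B=cv2.imread("pics/side12.png")
_,qa=red(A,385,245,435,290);_,qb=red(B,265,128,292,156)
ca,cb=cam("scene"),cam("side")
for n,g in(("top-left in side",lambda p:p[:,0]+p[:,1]),("top-right in side",lambda p:-p[:,0]+p[:,1])):
    pb=qb[:,0][np.argmin(g(qb[:,0]))]
    # scene is seen from behind: left/right mirrored
    pa=qa[:,0]; ga=(-pa[:,0]+pa[:,1]) if "left" in n else (pa[:,0]+pa[:,1])
    pa=pa[np.argmin(ga)];print(n,pb,pa,tri(ray(ca,pa),ray(cb,pb)))
E
python3 st.py
```

```text
tab heading -9.095418460780234 front ~ -9.45
top-left in side [270 137] [427 256] (array([0.55491174, 0.12421332, 0.19010467]), np.float64(0.000315128361050864))
top-right in side [287 136] [396 260] (array([0.60040088, 0.10867176, 0.19040036]), np.float64(0.0030491390395042894))
t 16.0 pos [0.5837 0.1151 0.2785] zhead -99.3 F [ 0.1  0.3 -0.1] T [ 0.02 -0.03 -0.  ] w 0.399 q [ 0.15  0.21 -0.45  1.49  0.08  1.46 -2.04]
```

```bash
python3 -c "
from bench import ctrl
print(ctrl.close_job())"
```

```text
the job is handed in; nothing more can be done
None
```

The door is back on the enclosure: both sockets are down on the pintles, it is swung shut, and I let go and handed the job in at about 16 s of the 72 s allowed. The hand-in gives no verdict.

- **Fitting:** I lifted the small aluminium door from its stand by the red grip and used the wrist camera to find the pintles. I lowered the door onto them while it stood open. The force stayed flat on the way down. It rose by about 4 N at the expected home height (tool at 0.1593 m, 0.1594 m expected).
- **Shutting:** I swung it with the jaws held loosely around the grip, closed them lightly at 5 N to square it, then opened and raised the arm clear.
- **Final checks:** The grip's heading is -9.1° against about -9.45° for the front, so it is shut to within about 0.01 rad. Both sockets sit on their pintles in the side view, and the wrist force is about zero. By eye, the cover, jar, beaker, screwdriver and wrench have not moved.
- **Disagreement:** My last rough height check put the top of the grip at 0.190 m, where 0.195 m was expected. I took this as pixel error, because the sockets cannot go below the shoulders and the door had not risen.

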